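# Clamp a power module in a board holder with its ball knob

### The arm

A 6-joint arm with a two-finger parallel gripper is mounted at the origin on the work surface. World frame = base frame: x ahead of the robot, y to its left, z up, the work surface at z = 0. Lengths are in m, angles in degrees, forces in N, time in s.
With the tool pointing down it reaches from about 0.4 to 0.825 m from the base axis. Payload 7 kg.
Tool frame: the origin (TCP) lies midway between the tips of the shut fingers; the grasp point (between the pads) lies 19 mm behind it; z points along the fingers, y is the line along which they close (so a half turn about z gives the same grasp; the last joint's range is limited). The gripper opens to 88 mm and grips with 3 to 60 N. Pads are 19 mm wide; open, the fingers measure 130 mm over their backs; the gripper's body (78 mm by 193 mm) begins 47 mm behind the grasp point.
Start: joints at [16.507, 20.546, 0.682, 0, -70.136, -16.507], TCP at [0.675, -0, 0.227] pointing down, gripper open.
Joint ranges: [-176.03, 176.03], [-82.01, 121.73], [-58.28, 71.71], [-173.87, 95.51], [-174.79, -0.11], [-173.66, 173.66]. Speed limits (degrees/s): [136.94, 136.94, 172.46, 180, 180, 180].

### API

Orientations are given as [roll, pitch, yaw] about the fixed x, y, z axes, in that order (R = Rz(yaw) Ry(pitch) Rx(roll)).
In Python, from plant import ctrl gives the robot as it stands. The module is installed in compiled form; this text tells all that it offers.
- The arm moves only by the tool send_rows, never from a script. Its argument "plan" is a list that holds one entry, the list of rows, each a list of 6 numbers: the shift along the tool's x, y, z in shares of 60 cm (1.0 is 60 cm), then the turn, a rotation vector about the tool's x, y, z in normalised numbers (1 is 60 degrees). A call has 1 to 8 rows; each row is the pose to reach, as a shift and turn from the pose commanded when the call began, along the tool's axes at that moment; what a row does not reach only later rows make up. A row lasts 1/12 s, in which the tool goes at most 41.7 mm and 7.16 degrees, less where a joint would pass 70% of its speed; a pose out of reach is approached as far as the arm can. Shift and turn numbers lie between -1 and 1, and a call with a number outside is refused. A call with a gripper value outside its range is refused whole. "fingers" is the opening, from 0 (shut) to 1 (fully open), set as the call begins (left out, the last holds). The fingers move at their own pace and stop on an object; the grip force is fixed at half the most. Time passes only in rows, so rows that repeat a pose let the fingers close. It gives the time, the measured TCP pose, the force, the opening and the grip force at its end, in the units of the state.
- ctrl.get_obs(): the state, without advancing time (a new reading comes with each control period).
- ctrl.snapshot(name): name is "scene" or "side" or "wrist"; returns a dict with "img" (420x560x3 uint8, red, green, blue), "K" (3x3 intrinsics, pixels), "pose" (4x4, takes a point from camera to world coordinates). Camera axes: x right, y down, z forward; pixel columns grow to the right and rows downward; lengths in m; the calibration is good to about 2 mm. A picture is of the moment at which its call begins. There is no depth.
- ctrl.close_job(): hands the job in; it is judged then, once.
The state is a dict: "clock": time; "joint_pos": joint angles; "qvel": joint speeds; "tau": joint torques, N m; "tool_pos": TCP position; "orientation": TCP orientation; "force": force on the tool from outside, world axes, zero at the start; "moment": the same for the moment, N m; "opening": finger opening in m; "gripper_force": force on a finger pad.
Only numpy, scipy, OpenCV 4.12 (cv2) and the standard library are available. Lean on these libraries where they do the work, as an engineer would, in place of code of your own. Each camera call takes 0.05 s, during which the arm holds its last target. There are 200 camera calls.

### The job

Lift the power module with the teal finned heat sink off the bench and set it down gently and flat between the open jaws of the board holder, lined up with them. Then turn the smooth red ball knob clockwise until the moving jaw has pushed the module along to the stop and clamps it firmly there, never squeezing it with more than 25 newtons, and let go. Work the jaw only by its knob and leave the other things on the bench where they are.

Things in the scene. Friction and masses are not known exactly. Their poses are not given: they have to be found in the camera images.
- module: Power module, 0.19 to 0.35 kg: black base 50 x 80 x 24 mm (x, y, z) with a teal finned heat sink 44 x 64 mm (x, y) on it, its fins along y, up to 70 mm above the underside. Origin: centre of the underside; z up. Grip the heat sink across its 44 mm width (x). It belongs in the holder with its y along the holder's y (either way round), standing on the holder's plate.
- holder: Grey board holder fixed to the bench: plate 110 x 330 x 12 mm (x, y, z). Origin: centre of the underside, on the bench; z up. Along its +y, in order: blue gearbox (y -160 to -96 mm, 62 mm wide, top at z 52) with the ball knob on top, the moving jaw, the free place for the module on the plate, and the stop. Jaw and stop faces are 46 mm wide, centred on x = 0.
- seat (a point): Middle of the free place on the plate's top, at holder x 0, y 4, z 12 mm; axes as the holder's. A module set down centred here, its y along the holder's y, is clear of jaw and stop by 16 mm or more. The stop (aluminium, 80 x 20 mm, 34 mm above the plate, black rubber face) is locked somewhere in its slots: its face lies at holder y = 60 to 74 mm, not reported.
- jaw: Moving jaw: aluminium block with black rubber face pad, 36 mm above the plate; slides along holder +y. Origin: at the unloaded pad's face, on the plate's top, axes as the holder's; starts open at y = -52 mm. 20 mm travel per rad of the knob. The pad gives 1 mm per 5 N: with the module at the stop, force climbs 100 N per rad. Let go, it eases to 5 to 8 N, kept by friction.
- knob_ball (a point): Centre of the knob's smooth, slippery red ball, 50 mm across, on a 14 mm upright stem; at holder x 0, y -128, z 90 mm, 38 mm above the gearbox. It turns about the vertical through this point; a white dot marks its turn. Fingers slip off unless they close on its middle, level with the centre; grip with about 40 N. Two part turns or more are needed.
- knob (a joint): Turn of the ball knob in rad: 0 open, grows clockwise seen from above (closing the jaw), at most 3.0. The module meets the stop somewhere between 1.6 and 2.3 rad. While turning, the free knob takes 0.17 N m and each newton of jaw force adds 0.020 N m (12 N: 0.41). Held still, friction relaxes and less is felt, about 0.1 N m under 0.020 x force. Pushing the module along takes up to 3 N.
- fan: Black axial fan standing on edge on a foot, 100 mm across, 105 mm high; bystander. Origin: centre of the underside.
- mouse: Black computer mouse, 105 x 60 x 33 mm; bystander. Origin: centre of the underside.
- screwdriver: Screwdriver lying on the bench; bystander.
- screw_jar: Small jar of screws, 52 mm wide, 70 mm high; bystander. Origin: centre of the underside.
Mind the look-alikes: they are no part of the job. There is more than one size of the module; the job needs the middle-sized.

How it is judged:
By the outcome, as a careful person would: the job done as asked, in the order asked, and still so for the second after the job is handed in, with the robot touching nothing.
It also fails if it takes over 72 s, if anything falls off the work surface, if the arm or the gripper's body presses on something with over 40 N, if the wrist force passes 120 N, or if a joint passes its speed limit or range.

## Working session

There is one attempt and no reset: what is moved stays moved. The work goes in short steps, Python scripts to look and compute and a tool call to move; the robot and the scene stay as the last step left them, time stands still between calls to the robot, and variables do not carry over. Pictures are saved under pics/ and viewed, at most 10 in all, crops included, and the job is handed in when it is done.

Besides the shell and the picture viewer there is one more tool, called as name([rows], argument=value, ...), one row to a line, values as JSON. send_rows: Moves the arm, as the interface text tells. Its arguments: {"type":"object","properties":{"plan":{"type":"array","items":{"type":"array","items":{"type":"array","items":{"type":"number"}}}},"fingers":{"type":"number"}},"required":["plan"]}

```bash
mkdir -p pics
cat > h.py <<'E'
import numpy as np, cv2
from plant import ctrl
def ray(s,u,v):
    d=s['pose'][:3,:3]@np.linalg.inv(s['K'])@np.array([u,v,1.]); return s['pose'][:3,3],d
def onz(s,u,v,z):
    o,d=ray(s,u,v); return o+d*(z-o[2])/d[2]
def tri(s1,p1,s2,p2):
    o1,d1=ray(s1,*p1);o2,d2=ray(s2,*p2)
    t,*_=np.linalg.lstsq(np.c_[d1,-d2],o2-o1,rcond=None)
    a=o1+d1*t[0];b=o2+d2*t[1];return (a+b)/2,np.linalg.norm(a-b)
def proj(s,P):
    R=s['pose'];c=R[:3,:3].T@(np.array(P)-R[:3,3]);p=s['K']@c;return p[:2]/p[2]
def save(n,img): cv2.imwrite(n,cv2.cvtColor(img,cv2.COLOR_RGB2BGR))
def blobs(img,lo,hi,amin=30):
    hsv=cv2.cvtColor(img,cv2.COLOR_RGB2HSV);m=cv2.inRange(hsv,lo,hi)
    n,l,st,c=cv2.connectedComponentsWithStats(m)
    return [(l==i,st[i],c[i]) for i in range(1,n) if st[i][4]>=amin]
E
python3 - <<'E'
from h import *
import pickle
S={n:ctrl.snapshot(n) for n in("scene","side","wrist")}
pickle.dump(S,open('s0.pkl','wb'))
for n in S: print(n,S[n]['pose'][:3].round(3).tolist(),S[n]['K'][0,0])
save('pics/a.png',np.hstack([cv2.resize(S['scene']['img'],(800,600))]))
save('pics/b.png',np.vstack([np.hstack([S['side']['img'][:, :]])]))
save('pics/c.png',S['wrist']['img'])
print(ctrl.get_obs())
E
```

```text
scene [[-0.498, 0.739, -0.454, 1.146], [0.867, 0.432, -0.248, 0.421], [0.013, -0.517, -0.856, 1.241]] 545.1520266786147
side [[0.823, -0.283, 0.492, -0.041], [-0.567, -0.444, 0.693, -0.701], [0.023, -0.85, -0.526, 0.703]] 532.6720965540073
wrist [[-1.0, 0.001, -0.002, 0.674], [0.0, 0.95, 0.311, -0.084], [0.003, 0.311, -0.95, 0.384]] 325.4343850030816
{'clock': 0.15, 'joint_pos': array([ 1.65071315e+01,  2.05812993e+01,  6.45577169e-01, -1.34579249e-02,
       -7.01348806e+01, -1.65072464e+01]), 'qvel': array([-0.07172676, -0.11661346,  0.15723809, -0.02483382, -0.08355491,
       -0.05899474]), 'tau': array([ 1.39394037e-04, -5.83274567e+01,  2.93289685e+01,  7.00122759e+00,
        8.75052094e-03, -9.76538854e-05]), 'tool_pos': array([ 6.74636162e-01, -3.01935803e-05,  2.25847708e-01]), 'orientation': array([ 1.79928712e+02, -7.93094309e-03, -9.00046909e+01]), 'force': array([-0.60258651,  0.54244459, -1.36408363]), 'moment': array([ 0.02918027,  0.00789203, -0.0044157 ]), 'gripper_force': 0.0, 'opening': 0.0878065978233955}
```

View pics/a.png

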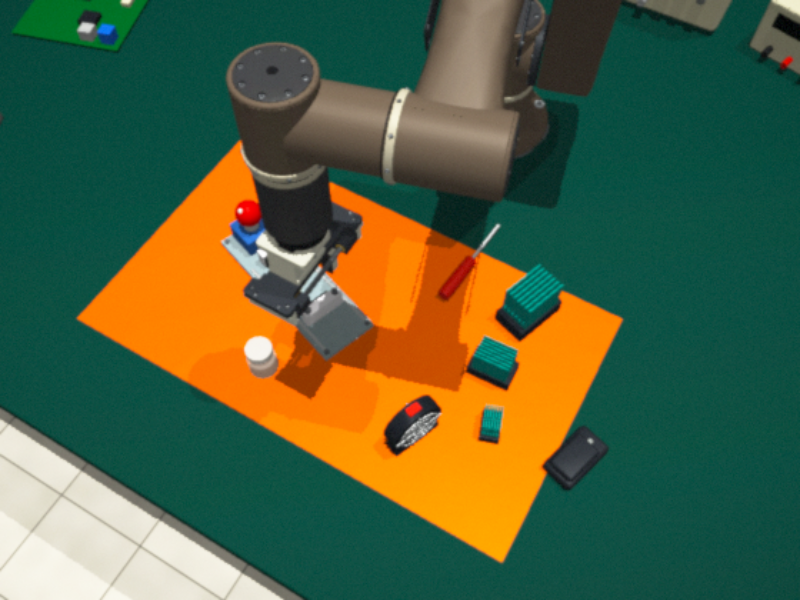

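View pics/b.png

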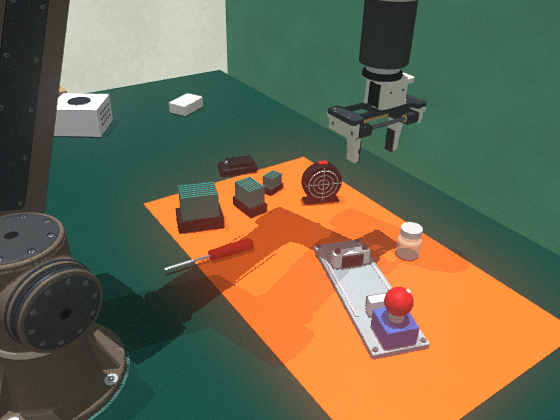

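Scene view (800x600 px): large heat sink (530,298), middle (494,360), small (491,422). The side view shows the same three at (200,205), (250,195) and (272,182). By the description I choose the middle one. The ball is at (248,212) in scene and (399,301) in side. The holder's stop end is at (350,257) in side.

Run:
```python
from h import *
import pickle
S=pickle.load(open('s0.pkl','rb'))
def crop(s,x0,y0,w,h,k): 
    c=cv2.resize(S[s]['img'][y0:y0+h,x0:x0+w],None,fx=k,fy=k,interpolation=cv2.INTER_CUBIC)
    return c
save('pics/d.png',np.hstack([crop('scene',320,225,50,60,8),crop('side',225,165,50,60,8)]))
save('pics/e.png',crop('side',305,225,133,140,4))
for n in('scene','side'):
    for m,st,c in blobs(S[n]['img'],(75,80,60),(95,255,255),60):
        if st[4]>4000: continue
        r=cv2.minAreaRect(np.argwhere(m)[:,::-1].astype(np.float32)); print(n,st,c.round(1),r)
b={}
for n in('scene','side'):
    bl=blobs(S[n]['img'],(0,180,80),(4,255,255),60)+blobs(S[n]['img'],(175,180,80),(180,255,255),60)
    for m,st,c in bl: print(n,'red',st,c.round(1))
```

```text
scene [ 230  117   77   42 1328] [272.6 135.3] ((268.4061584472656, 130.142822265625), (80.78731536865234, 24.399904251098633), 24.567171096801758)
scene [330 236  32  32 638] [345.8 251.3] ((346.1685791015625, 251.07931518554688), (28.36872673034668, 23.844635009765625), 25.201122283935547)
scene [337 286  14  21 231] [343.5 296. ] ((343.4864807128906, 296.0810546875), (12.165525436401367, 19.070283889770508), 9.462322235107422)
side [368 117  20   8  63] [378.2 120.5] ((377.7654113769531, 120.97308349609375), (4.03446626663208, 19.90921401977539), 74.74488067626953)
side [372 126  16  18  96] [380.3 133.4] ((380.91180419921875, 134.64707946777344), (14.794672966003418, 15.522278785705566), 75.96376037597656)
side [235 177  24  10  70] [247.1 182. ] ((246.5, 181.5), (9.0, 23.0), 90.0)
side [177 182  40  17 348] [195.7 189.4] ((196.55117797851562, 189.43515014648438), (13.612005233764648, 38.03182601928711), 83.2901611328125)
side [ 505  360   55   60 1590] [541.3 399.9] ((532.0, 389.5), (59.0, 54.0), 90.0)
scene red [165 141  18  17 221] [174.  148.7]
scene red [308 180  24  30 258] [319.5 194.3]
scene red [284 281  11  11  70] [289.  286.1]
side red [208 239  45  21 467] [230.6 248.7]
side red [385 287  28  28 514] [399.5 299.8]
```

View pics/d.png

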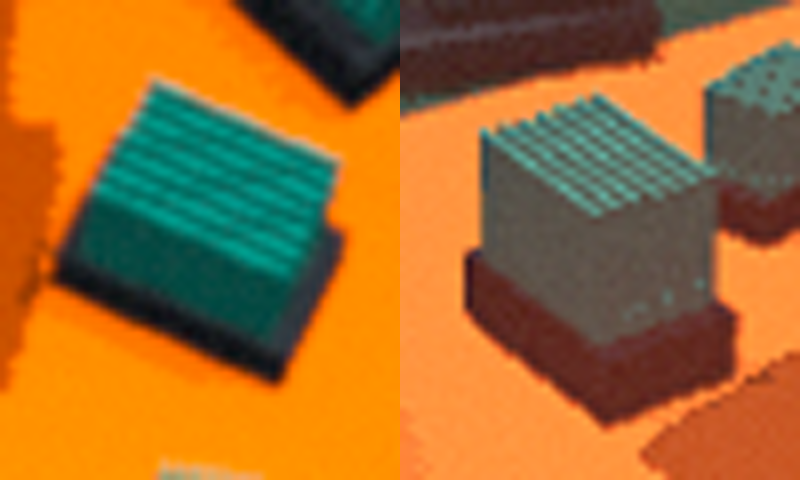

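View pics/e.png

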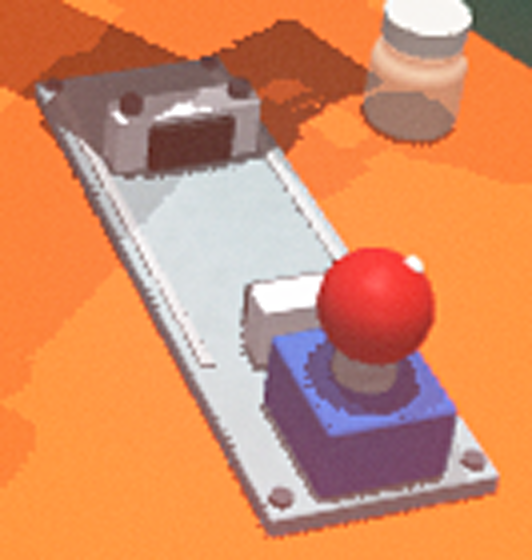

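The crop confirms the middle one: it has top corners in both views and a black base. In the side view the holder plate corners, stop, jaw and ball are all clear.

Run:
```python
from h import *
import pickle
S=pickle.load(open('s0.pkl','rb'));A,B=S['scene'],S['side']
sc=lambda p,k,o:(o[0]+(p[0]+.5)/k-.5,o[1]+(p[1]+.5)/k-.5)
a=[sc(p,8,(320,225)) for p in [(155,82),(338,158),(290,278),(95,200)]]
b=[sc((p[0]-400,p[1]),8,(225,165)) for p in [(715,175),(597,213),(482,132),(598,95)]]
for nm,s,q in(('scene',A,a),('side',B,b)):
    P=np.array([onz(s,*p,.07)[:2] for p in q]);print(nm,P.round(4).tolist(),'c',P.mean(0).round(4),'sides',[round(np.linalg.norm(P[i]-P[(i+1)%4]),4) for i in range(4)],
     'ang',[round(float(np.degrees(np.arctan2(*(P[(i+1)%4]-P[i])[::-1]))),1) for i in range(4)])
print('tri centre',tri(A,np.mean(a,0),B,np.mean(b,0)))
ball,e=tri(A,(174,149.3),B,(399,300.7));print('ball',ball,e, onz(A,174,149.3,.09),onz(B,399,300.7,.09))
c=[sc(p,4,(305,225)) for p in[(38,88),(268,522),(497,478)]]
P=np.array([onz(B,*p,.012)[:2] for p in c]);print(P.round(4).tolist(),[np.linalg.norm(P[1]-P[0]),np.linalg.norm(P[2]-P[1])])
d=P[0]-P[1];th=np.arctan2(d[1],d[0]);d2=P[1]-P[2];print('holder y dir',np.degrees(th),'x dir',np.degrees(np.arctan2(-d2[1],-d2[0])))
```

```text
scene [[0.5245, 0.2374], [0.5198, 0.297], [0.5632, 0.3021], [0.5694, 0.24]] c [0.5442 0.2691] sides [np.float64(0.0598), np.float64(0.0437), np.float64(0.0623), np.float64(0.0451)] ang [94.5, 6.6, -84.3, -176.7]
side [[0.566, 0.2365], [0.5241, 0.236], [0.5202, 0.2969], [0.5625, 0.2982]] c [0.5432 0.2669] sides [np.float64(0.0419), np.float64(0.061), np.float64(0.0423), np.float64(0.0618)] ang [-179.3, 93.6, 1.8, -86.8]
tri centre (array([0.54408626, 0.26887958, 0.06868335]), np.float64(0.0008339914855367606))
ball [ 0.52671261 -0.25046142  0.09000108] 0.0016027692366426588 [ 0.52620963 -0.24983317  0.09      ] [ 0.52730245 -0.25101183  0.09      ]
[[0.5693, 0.037], [0.4604, -0.2674], [0.5622, -0.3042]] [np.float64(0.3233300907792607), np.float64(0.10828763646815484)]
holder y dir 70.31054112676522 x dir -19.83389674529609
```

View pics/c.png

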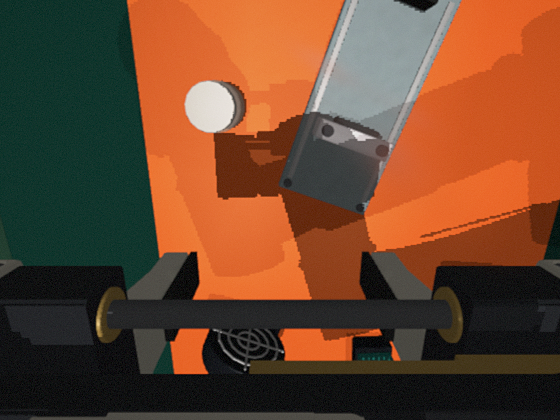

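The wrist view shows the stop end of the holder, the white-capped jar at (212,107) and the fan at (250,350). Before approaching, I'll check the clearance from the large module and the fan.

Run:
```python
from h import *
import pickle
S=pickle.load(open('s0.pkl','rb'));A,B=S['scene'],S['side']
k=.7
print('fan red top tri',tri(A,(289,286),B,(322,164.5)))
for p in[(385,443),(398,453),(440,408)]: print('fan foot',onz(A,p[0]*k,p[1]*k,0).round(3))
print('big top near corner tri',tri(A,(524*k,319*k),B,(221,202)) )
for p in[(529,337),(498,318),(560,305)]: print('big base',onz(A,p[0]*k,p[1]*k,0.0).round(3))
for p in[(538,266),(563,286),(531,320),(505,299)]: print('big top',onz(A,p[0]*k,p[1]*k,0.1).round(3))
for p in [(177,186),(214,183),(221,202),(180,204)]: print('big top side',onz(B,*p,0.1).round(3))
for p in [(178,230),(223,226),(179,229)]: print('big base side',onz(B,*p,0.0).round(3))
o=ctrl.get_obs();print(o['tool_pos'])
```

```text
fan red top tri (array([0.71515681, 0.20431133, 0.10264177]), np.float64(0.0007823048718520744))
fan foot [0.753 0.175 0.   ]
fan foot [0.757 0.203 0.   ]
fan foot [0.652 0.225 0.   ]
big top near corner tri (array([0.45698068, 0.27372969, 0.04702895]), np.float64(0.020949970497056963))
big base [0.449 0.298 0.   ]
big base [0.442 0.232 0.   ]
big base [0.359 0.319 0.   ]
big top [0.369 0.261 0.1  ]
big top [0.385 0.316 0.1  ]
big top [0.474 0.297 0.1  ]
big top [0.459 0.241 0.1  ]
big top side [0.371 0.3   0.1  ]
big top side [0.448 0.267 0.1  ]
big top side [0.421 0.184 0.1  ]
big top side [0.343 0.224 0.1  ]
big base side [0.353 0.274 0.   ]
big base side [0.449 0.233 0.   ]
big base side [0.356 0.277 0.   ]
[ 6.74636162e-01 -3.01935803e-05  2.25847708e-01]
```

The rows are not in the units I measure in: shifts go in shares of 60 cm and turns go in shares of 60 degrees. I convert before sending: -26.8 cm / 60 = -0.4467, -25 cm / 60 = -0.4167, -4 degrees / 60 = -0.0667.

send_rows([
  [[-0.0333, 0.0167, 0, 0, 0, 0], [-0.0917, 0.045, 0.0067, 0, 0, -0.0167], [-0.1583, 0.0783, 0.0133, 0, 0, -0.0333], [-0.225, 0.1117, 0.02, 0, 0, -0.05], [-0.2917, 0.145, 0.0283, 0, 0, -0.0667], [-0.3583, 0.1783, 0.0367, 0, 0, -0.0667], [-0.4167, 0.205, 0.0433, 0, 0, -0.0667], [-0.4467, 0.2183, 0.045, 0, 0, -0.0667]],
], fingers=1)

```text
clock: 0.82
tool_pos: [0.542, 0.2703, 0.1989]
orientation: [180.0, -0.0, -85.9]
force: [0.5, 1.1, -0.3]
opening: 0.0873
gripper_force: 0.0
```

In the tool's units: 9 cm / 60 = 0.15, 8 cm / 60 = 0.1333.

send_rows([
  [[0, 0, 0.0333, 0, 0, 0], [0, 0, 0.0833, 0, 0, 0], [0, 0, 0.1333, 0, 0, 0], [0, 0, 0.15, 0, 0, 0], [0, 0, 0.15, 0, 0, 0], [0, 0, 0.15, 0, 0, 0]],
])

```text
clock: 1.32
tool_pos: [0.5444, 0.2679, 0.11]
orientation: [180.0, -0.0, -86.0]
force: [-0.5, -0.6, -0.2]
opening: 0.088
gripper_force: 0.0
```

Run:
```python
from h import *
s=ctrl.snapshot('wrist');o=ctrl.get_obs();print(o['tool_pos'],o['orientation'],o['force'])
save('pics/f.png',s['img'])
for z in(.05,.07):
  for m,st,c in blobs(s['img'],(75,100,40),(95,255,255),200):print(st,c.round(1),onz(s,*c,z).round(4))
th=np.radians(4);print([proj(s,(.544+x*np.cos(th)-y*np.sin(th),.268+x*np.sin(th)+y*np.cos(th),.07)).round(0).tolist() for x,y in((.022,.032),(.022,-.032),(-.022,-.032),(-.022,.032))])
```

```text
[0.54495484 0.26834288 0.11096076] [-1.79915312e+02  2.50038506e-02 -8.59905941e+01] [ 0.67222954 -0.60431838  0.89439742]
[ 528  115   32   99 1257] [548.8 173.2] [0.3633 0.217  0.05  ]
[ 246  178   69  105 5772] [279.6 222.9] [0.5435 0.2656 0.05  ]
[525 196  35  30 319] [542.8 211.4] [0.3586 0.2441 0.05  ]
[ 387  208  173   82 6588] [463.7 245.6] [0.4079 0.2739 0.05  ]
[ 115  236   71   51 1437] [146.8 258. ] [0.6395 0.3    0.05  ]
[208 356  54  16 274] [235.5 361.3] [0.5714 0.3905 0.05  ]
[ 528  115   32   99 1257] [548.8 173.2] [0.3804 0.214  0.07  ]
[ 246  178   69  105 5772] [279.6 222.9] [0.544  0.2582 0.07  ]
[525 196  35  30 319] [542.8 211.4] [0.3762 0.2386 0.07  ]
[ 387  208  173   82 6588] [463.7 245.6] [0.421  0.2657 0.07  ]
[ 115  236   71   51 1437] [146.8 258. ] [0.6312 0.2894 0.07  ]
[208 356  54  16 274] [235.5 361.3] [0.5694 0.3716 0.07  ]
[[247.0, 280.0], [243.0, 190.0], [314.0, 190.0], [311.0, 280.0]]
```

View pics/f.png

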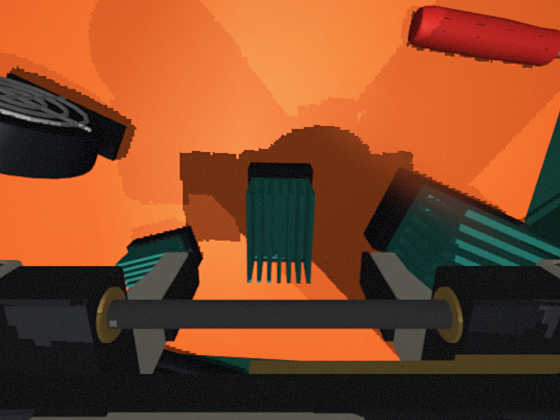

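Centred between the fingers: the heat sink spans columns 246–314 and rows 178–283, as predicted. Now I'll descend and grip.

In the tool's units: 7.7 cm / 60 = 0.1283, 7.4 cm / 60 = 0.1233.

send_rows([
  [[0, 0, 0.0167, 0, 0, 0], [0, 0, 0.0417, 0, 0, 0], [0, 0, 0.0667, 0, 0, 0], [0, 0, 0.0917, 0, 0, 0], [0, 0, 0.1117, 0, 0, 0], [0, 0, 0.1233, 0, 0, 0], [0, 0, 0.1283, 0, 0, 0], [0, 0, 0.1283, 0, 0, 0]],
])

```text
clock: 2.03
tool_pos: [0.5442, 0.268, 0.0326]
orientation: [-180.0, 0.0, -86.0]
force: [-0.1, 0.1, -0.2]
opening: 0.0879
gripper_force: 0.0
```

send_rows([
  [[0, 0, 0, 0, 0, 0], [0, 0, 0, 0, 0, 0], [0, 0, 0, 0, 0, 0], [0, 0, 0, 0, 0, 0], [0, 0, 0, 0, 0, 0], [0, 0, 0, 0, 0, 0], [0, 0, 0, 0, 0, 0], [0, 0, 0, 0, 0, 0]],
], fingers=0)

```text
clock: 2.7
tool_pos: [0.5441, 0.268, 0.0327]
orientation: [-180.0, 0.0, -86.0]
force: [-0.4, 0.0, 1.3]
opening: 0.0439
gripper_force: 29.9
```

In the tool's units: -14.5 cm / 60 = -0.2417, -14 cm / 60 = -0.2333.

send_rows([
  [[0, 0, -0.0083, 0, 0, 0], [0, 0, -0.025, 0, 0, 0], [0, 0, -0.0583, 0, 0, 0], [0, 0, -0.1, 0, 0, 0], [0, 0, -0.15, 0, 0, 0], [0, 0, -0.2, 0, 0, 0], [0, 0, -0.2333, 0, 0, 0], [0, 0, -0.2417, 0, 0, 0]],
])

```text
clock: 3.37
tool_pos: [0.5456, 0.269, 0.1827]
orientation: [-179.7, 0.2, -86.0]
force: [-0.2, 0.0, -1.1]
opening: 0.0441
gripper_force: 29.9
```

Run:
```python
from h import *
import pickle
S={n:ctrl.snapshot(n) for n in("scene","side")}
pickle.dump(S,open('s1.pkl','wb'))
o=ctrl.get_obs();print(o['tool_pos'],o['force'],o['opening'])
c=S['scene']['img'][130:255,140:270]
a=cv2.resize(c,None,fx=4,fy=4,interpolation=cv2.INTER_CUBIC)
save('pics/g.png',a)
```

```text
[0.54423421 0.2683462  0.17914034] [ 0.27735586 -1.04272054 -2.40349696] 0.04410184295132089
```

View pics/g.png

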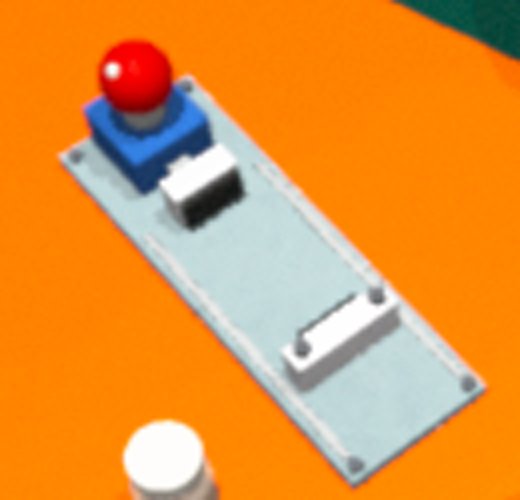

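Run:
```python
from h import *
import pickle
S=pickle.load(open('s1.pkl','rb'));A,B=S['scene'],S['side']
sc=lambda p:(140+(p[0]+.5)/4-.5,130+(p[1]+.5)/4-.5)
P=np.array([onz(A,*sc(p),.012)[:2] for p in[(60,155),(190,77),(487,385),(353,483)]])
c=P.mean(0);u=(P[2]+P[3]-P[0]-P[1])/2;th=np.arctan2(u[1],u[0])
print('scene corners',P.round(4).tolist(),'c',c.round(4),'len',np.linalg.norm(u),np.linalg.norm(P[0]-P[1]),np.linalg.norm(P[2]-P[3]),'ydir',np.degrees(th),[np.degrees(np.arctan2(*(P[j]-P[i])[::-1])) for i,j in((0,3),(1,2),(0,1),(3,2))])
ball=onz(A,*sc((135,78)),.09)[:2];print('ball scene',ball)
y=np.array([np.cos(th),np.sin(th)]);x=np.array([y[1],-y[0]])
print('centre from ball',ball+.128*y)
for p,z in(((300,338),.046),((355,296),.046),((178,222),.012),((162,183),.048),((230,146),.048),((196,228),.014),((243,198),.014)):
  d=onz(A,*sc(p),z)[:2]-c;print('holder xy',p,(d@x).round(4),(d@y).round(4))
d=ball-c;print('ball in holder',d@x,d@y)
```

```text
scene corners [[0.5643, -0.3026], [0.4644, -0.2645], [0.5713, 0.0434], [0.6741, 0.0071]] c [ 0.5685 -0.1292] len 0.32727592559708324 0.10692605379770632 0.10894022396578242 ydir 70.65803593428483 [np.float64(70.47913114035427), np.float64(70.83842362249659), np.float64(159.12628855631033), np.float64(160.57562168951574)]
ball scene [ 0.52657139 -0.25158266]
centre from ball [ 0.5689657  -0.13080715]
holder xy (300, 338) 0.0257 0.0757
holder xy (355, 296) -0.0201 0.0735
holder xy (178, 222) 0.0239 -0.0679
holder xy (162, 183) 0.0239 -0.0771
holder xy (230, 146) -0.028 -0.0724
holder xy (196, 228) 0.0181 -0.0548
holder xy (243, 198) -0.0204 -0.0541
ball in holder 0.0009734925478509654 -0.12940498019305033
```

In the tool's units: 20.5 cm / 60 = 0.3417, 17.5 cm / 60 = 0.2917, 20 degrees / 60 = 0.3333.

send_rows([
  [[0.0167, 0, 0, 0, 0, 0.0167], [0.05, 0, 0, 0, 0, 0.05], [0.0917, 0, 0, 0, 0, 0.1], [0.1417, 0, 0, 0, 0, 0.15], [0.1917, 0, 0, 0, 0, 0.2], [0.2417, 0.0017, 0, 0, 0, 0.25], [0.2917, 0.0017, 0, 0, 0, 0.3], [0.3417, 0.0017, 0, 0, 0, 0.3333]],
])

```text
clock: 4.13
tool_pos: [0.5558, 0.0612, 0.1755]
orientation: [179.8, -0.1, -106.2]
force: [1.2, 0.9, -2.6]
opening: 0.0441
gripper_force: 29.9
```

```bash
cat > go.py <<'E'
from h import *
from scipy.spatial.transform import Rotation as R
def go(x,y,z,yaw):
    o=ctrl.get_obs();q=R.from_euler('xyz',o['orientation'],degrees=True)
    t=R.from_euler('xyz',[180,0,yaw],degrees=True)
    print('at',o['tool_pos'].round(4),o['orientation'].round(2),'F',o['force'].round(2),'M',o['moment'].round(2),'op',round(o['opening'],4))
    print('cm',(q.inv().apply(np.array([x,y,z])-o['tool_pos'])*100).round(2),'deg',(q.inv()*t).as_rotvec(degrees=True).round(2))
E
python3 -c "
from go import *
go(.5703,-.1267,.18,-109.6)"
```

```text
at [0.5558 0.0612 0.1755] [ 1.7983e+02 -1.2000e-01 -1.0620e+02] F [ 1.18  0.91 -2.57] M [ 0.08 -0.15  0.02] op 0.0441
cm [17.64 -6.64 -0.43] deg [ 0.17 -0.12  3.4 ]
```

In the tool's units: 17.6 cm / 60 = 0.2933, -3.4 cm / 60 = -0.0567, 3.6 degrees / 60 = 0.06.

send_rows([
  [[0.05, -0.02, 0, 0, 0, 0.0167], [0.1, -0.0383, 0, 0, 0, 0.0333], [0.15, -0.0567, 0, 0, 0, 0.05], [0.2, -0.075, 0, 0, 0, 0.06], [0.2417, -0.0917, 0, 0, 0, 0.06], [0.275, -0.1033, 0, 0, 0, 0.06], [0.2933, -0.11, 0, 0, 0, 0.06], [0.2933, -0.11, 0, 0, 0, 0.06]],
])

```text
clock: 4.8
tool_pos: [0.5709, -0.1263, 0.1756]
orientation: [179.8, -0.1, -109.8]
force: [-0.2, 0.6, -3.0]
opening: 0.0438
gripper_force: 29.9
```

In the tool's units: 9 cm / 60 = 0.15, 8 cm / 60 = 0.1333.

send_rows([
  [[0, 0, 0, 0, 0, 0], [0, 0, 0.0333, 0, 0, 0], [0, 0, 0.0667, 0, 0, 0], [0, 0, 0.1, 0, 0, 0], [0, 0, 0.1333, 0, 0, 0], [0, 0, 0.15, 0, 0, 0], [0, 0, 0.15, 0, 0, 0], [0, 0, 0.15, 0, 0, 0]],
])

```text
clock: 5.47
tool_pos: [0.5721, -0.1234, 0.0874]
orientation: [179.9, -0.0, -109.5]
force: [-0.5, 0.3, -1.8]
opening: 0.0437
gripper_force: 29.9
```

Run:
```python
from go import *
go(.5703,-.1267,.045,-109.6)
w=ctrl.snapshot('wrist');s=ctrl.snapshot('side')
a=cv2.resize(s['img'][225:365,305:438],(400,420),interpolation=cv2.INTER_CUBIC)
save('pics/h.png',np.hstack([a,w['img'][:, 100:500]]))
```

```text
at [ 0.5721 -0.1234  0.0874] [ 1.7995e+02 -4.0000e-02 -1.0954e+02] F [-0.49  0.28 -1.83] M [ 0.03 -0.07 -0.04] op 0.0437
cm [0.37 0.06 4.24] deg [ 0.05 -0.04  0.06]
```

View pics/h.png

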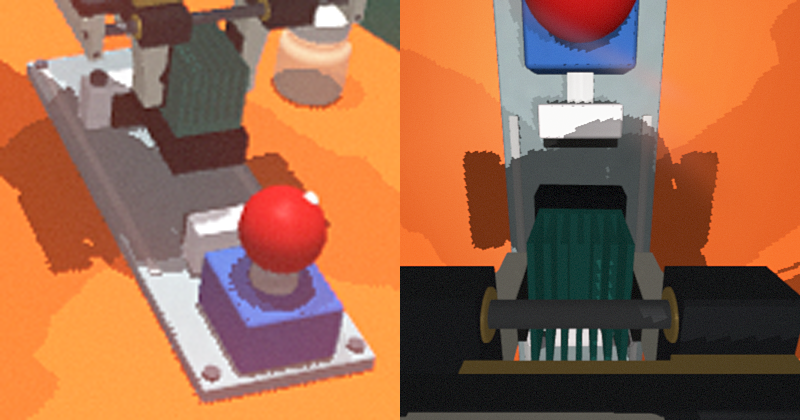

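Module, jaw and gearbox are all centred on the same column (~580 in the composite), so it is lined up. Lowering it gently.

In the tool's units: 4 cm / 60 = 0.0667, 3.9 cm / 60 = 0.065.

send_rows([
  [[0.0017, 0, 0.0133, 0, 0, 0], [0.0033, 0.0017, 0.03, 0, 0, 0], [0.0067, 0.0017, 0.0467, 0, 0, 0], [0.0067, 0.0017, 0.0567, 0, 0, 0], [0.0067, 0.0017, 0.0617, 0, 0, 0], [0.0067, 0.0017, 0.065, 0, 0, 0], [0.0067, 0.0017, 0.0667, 0, 0, 0], [0.0067, 0.0017, 0.0667, 0, 0, 0]],
])

```text
clock: 6.23
tool_pos: [0.57, -0.1274, 0.0474]
orientation: [180.0, -0.0, -109.6]
force: [-0.6, 0.1, -2.1]
opening: 0.0437
gripper_force: 29.9
```

In the tool's units: 0.2 cm / 60 = 0.0033, 0.15 cm / 60 = 0.0025.

send_rows([
  [[0, 0, 0.0008, 0, 0, 0], [0, 0, 0.0017, 0, 0, 0], [0, 0, 0.0025, 0, 0, 0], [0, 0, 0.0033, 0, 0, 0], [0, 0, 0.0033, 0, 0, 0], [0, 0, 0.0033, 0, 0, 0]],
])

```text
clock: 6.73
tool_pos: [0.5699, -0.1274, 0.0456]
orientation: [-180.0, 0.0, -109.6]
force: [-0.3, -0.1, -2.8]
opening: 0.044
gripper_force: 29.9
```

In the tool's units: 0.08 cm / 60 = 0.0013, 0.06 cm / 60 = 0.001.

send_rows([
  [[0, 0, 0.0005, 0, 0, 0], [0, 0, 0.001, 0, 0, 0], [0, 0, 0.0013, 0, 0, 0], [0, 0, 0.0013, 0, 0, 0]],
])

```text
clock: 7.07
tool_pos: [0.5699, -0.1274, 0.0447]
orientation: [180.0, -0.0, -109.6]
force: [-0.4, -0.2, -3.0]
opening: 0.0443
gripper_force: 29.9
```

```bash
python3 -c "
from go import *
go(.5703,-.1267,.045,-109.6)"
```

```text
at [ 0.5699 -0.1274  0.0447] [ 180.    -0.  -109.6] F [-0.42 -0.16 -2.98] M [ 0.02 -0.05 -0.06] op 0.0443
cm [-0.08 -0.01 -0.03] deg [ 0. -0. -0.]
```

send_rows([
  [[0, 0, 0.0005, 0, 0, 0], [0, 0, 0.001, 0, 0, 0], [0, 0, 0.0015, 0, 0, 0], [0, 0, 0.0017, 0, 0, 0], [0, 0, 0.0017, 0, 0, 0]],
])

```text
clock: 7.48
tool_pos: [0.5699, -0.1274, 0.0446]
orientation: [-180.0, -0.0, -109.6]
force: [-2.8, 1.5, 6.2]
opening: 0.0439
gripper_force: 29.9
```

Contact. Releasing.

In the tool's units: -0.05 cm / 60 = -0.0008.

send_rows([
  [[0, 0, -0.0008, 0, 0, 0], [0, 0, -0.0008, 0, 0, 0], [0, 0, -0.0008, 0, 0, 0], [0, 0, -0.0008, 0, 0, 0]],
])

```text
clock: 7.82
tool_pos: [0.57, -0.1274, 0.0446]
orientation: [-180.0, -0.0, -109.6]
force: [-3.6, 1.3, 5.8]
opening: 0.0439
gripper_force: 29.9
```

send_rows([
  [[0, 0, 0, 0, 0, 0], [0, 0, 0, 0, 0, 0], [0, 0, 0, 0, 0, 0], [0, 0, 0, 0, 0, 0], [0, 0, 0, 0, 0, 0], [0, 0, 0, 0, 0, 0]],
], fingers=1)

```text
clock: 8.32
tool_pos: [0.57, -0.1274, 0.0442]
orientation: [180.0, -0.0, -109.6]
force: [0.2, 0.4, -0.2]
opening: 0.0781
gripper_force: 0.0
```

In the tool's units: -13.5 cm / 60 = -0.225, -12 cm / 60 = -0.2.

send_rows([
  [[0, 0, -0.0167, 0, 0, 0], [0, 0, -0.05, 0, 0, 0], [0, 0, -0.1, 0, 0, 0], [0, 0, -0.15, 0, 0, 0], [0, 0, -0.2, 0, 0, 0], [0, 0, -0.225, 0, 0, 0], [0, 0, -0.225, 0, 0, 0], [0, 0, -0.225, 0, 0, 0]],
])

```text
clock: 8.98
tool_pos: [0.5705, -0.1273, 0.1811]
orientation: [-179.8, 0.1, -109.6]
force: [-0.4, -0.1, -0.3]
opening: 0.0878
gripper_force: 0.0
```

Run:
```python
from go import *
go(.5265,-.2508,.18,-109.6)
w=ctrl.snapshot('wrist')
save('pics/i.png',w['img'])
x0=np.array([.5265,-.2508,.09]);print('ball proj',proj(w,x0))
for m,st,c in blobs(w['img'],(0,150,60),(5,255,255),300):
  print(st,c)
  (u,v),r=cv2.minEnclosingCircle(np.argwhere(m)[:,::-1].astype(np.float32));print(u,v,r,onz(w,u,v,.09))
```

```text
at [ 0.5705 -0.1273  0.1811] [-1.7984e+02  8.0000e-02 -1.0960e+02] F [-0.44 -0.09 -0.28] M [ 0.05 -0.01  0.02] op 0.0878
cm [13.11  0.    0.09] deg [-0.16  0.08  0.  ]
ball proj [277.7087779   29.87397143]
[ 244    0   71   71 2824] [278.12535411  28.5970255 ]
279.7454528808594 31.513242721557617 39.164608001708984 [ 0.52552698 -0.24939483  0.09      ]
```

View pics/i.png

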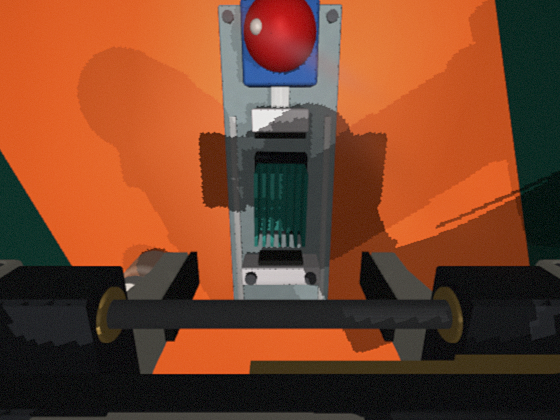

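The module stands straight and centred between jaw (279,120) and stop (280,275). The ball is at (280,35). Moving above the ball.

In the tool's units: 13.1 cm / 60 = 0.2183, 12.3 cm / 60 = 0.205.

send_rows([
  [[0.0167, 0, 0, 0, 0, 0], [0.05, 0, 0, 0, 0, 0], [0.0917, 0, 0, 0, 0, 0], [0.1333, 0, 0, 0, 0, 0], [0.175, 0, 0, 0, 0, 0], [0.205, 0, 0, 0, 0, 0], [0.2183, 0, 0, 0, 0, 0], [0.2183, 0, 0, 0, 0, 0]],
])

```text
clock: 9.7
tool_pos: [0.5245, -0.2524, 0.1781]
orientation: [179.9, -0.0, -109.7]
force: [0.1, 1.3, 0.6]
opening: 0.0875
gripper_force: 0.0
```

```bash
cat > ball.py <<'E'
from go import *
from scipy.optimize import least_squares
def contour(s):
    m=max(blobs(s['img'],(0,150,40),(6,255,255),100),key=lambda b:b[1][4])[0].astype(np.uint8)
    c=max(cv2.findContours(m,cv2.RETR_EXTERNAL,cv2.CHAIN_APPROX_NONE)[0],key=len)
    return cv2.convexHull(c)[:,0].astype(float)
def ballfit(ss,x0=(.5265,-.2508,.09)):
    def f(x):
        r=[]
        for s in ss:
            for p in contour(s):
                o,d=ray(s,*p);d=d/np.linalg.norm(d);r.append(np.linalg.norm(np.cross(x-o,d))-.025)
        return r
    q=least_squares(f,x0,loss='soft_l1',f_scale=.001);return q.x,np.sqrt(np.mean(q.fun**2))
E
python3 - <<'E'
from ball import *
ctrl.get_obs();w=ctrl.snapshot('wrist')
o=ctrl.get_obs();print(o['joint_pos'].round(1))
go(.5265,-.2508,.18,-109.6)
print(ballfit([w]))
import pickle
S=pickle.load(open('s1.pkl','rb'));print(ballfit([S['scene'],S['side']]),ballfit([S['scene'],S['side'],w]))
E
```

```text
[ -6.4  14.  -15.2  -0.  -60.9 -13.3]
at [ 0.5251 -0.2515  0.1784] [ 1.7991e+02 -2.0000e-02 -1.0970e+02] F [ 0.59 -0.09 -0.34] M [ 0.02 -0.08  0.01] op 0.0875
cm [-0.11 -0.1  -0.16] deg [ 0.09 -0.02 -0.1 ]
(array([ 0.52706029, -0.24576375,  0.08061974]), np.float64(0.00020254259131238043))
(array([ 0.61275829, -0.17580779, -0.00567083]), np.float64(0.20238571161167584)) (array([ 0.52722745, -0.24690297,  0.08531656]), np.float64(0.15479444049132857))
```

In the tool's units: -47 degrees / 60 = -0.7833.

send_rows([
  [[0, 0, 0, 0, 0, -0.0833], [0, 0, 0, 0, 0, -0.1833], [0, 0, 0, 0, 0, -0.2833], [0, 0, 0, 0, 0, -0.3833], [0, 0, 0, 0, 0, -0.4833], [0, 0, 0, 0, 0, -0.5833], [0, 0, 0, 0, 0, -0.6833], [0, 0, 0, 0, 0, -0.7833]],
])

```text
clock: 10.42
tool_pos: [0.5261, -0.2498, 0.1788]
orientation: [180.0, 0.0, -62.2]
force: [0.3, 0.3, 0.0]
opening: 0.0879
gripper_force: 0.0
```

In the tool's units: -40 degrees / 60 = -0.6667.

send_rows([
  [[0, 0, 0, 0, 0, -0.1], [0, 0, 0, 0, 0, -0.2], [0, 0, 0, 0, 0, -0.3], [0, 0, 0, 0, 0, -0.4], [0, 0, 0, 0, 0, -0.5], [0, 0, 0, 0, 0, -0.6], [0, 0, 0, 0, 0, -0.6667], [0, 0, 0, 0, 0, -0.6667]],
])

```text
clock: 11.08
tool_pos: [0.5261, -0.2499, 0.1788]
orientation: [180.0, 0.0, -22.4]
force: [-0.1, 0.9, -1.0]
opening: 0.0874
gripper_force: 0.0
```

send_rows([
  [[0, 0, 0, 0, 0, 0], [0, 0, 0, 0, 0, 0]],
])

```text
clock: 11.25
tool_pos: [0.5261, -0.2503, 0.179]
orientation: [180.0, 0.0, -22.7]
force: [0.4, -0.3, 0.4]
opening: 0.0874
gripper_force: 0.0
```

Run:
```python
from ball import *
w=ctrl.snapshot('wrist');s=ctrl.snapshot('side')
go(.5266,-.2500,.071,-20)
print(ballfit([w]))
p=contour(w);print(p.min(0),p.max(0),proj(w,(.5266,-.25,.09)))
save('pics/j.png',w['img'])
```

```text
at [ 0.5261 -0.2505  0.1791] [ 1.800e+02  1.000e-02 -2.267e+01] F [ 0.61  0.18 -1.13] M [-0.16  0.07 -0.02] op 0.0879
cm [ 0.03 -0.07 10.81] deg [ 0.    0.01 -2.67]
(array([ 0.52325563, -0.24781036,  0.0823766 ]), np.float64(0.0003032346216578219))
[249. 183.] [308. 244.] [279.3790091  212.22334102]
```

View pics/j.png

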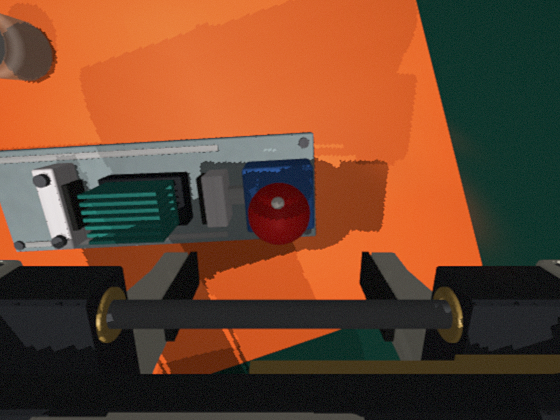

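The ball is centred at (278,213), against (279,212) predicted. Descending to its equator and gripping.

In the tool's units: 10.8 cm / 60 = 0.18, 10.6 cm / 60 = 0.1767.

send_rows([
  [[0, 0, 0.0167, 0, 0, 0], [0, -0.0017, 0.05, 0, 0, 0], [0, -0.0017, 0.0917, 0, 0, 0], [0, -0.0017, 0.1333, 0, 0, 0], [0, -0.0017, 0.1633, 0, 0, 0], [0, -0.0017, 0.1767, 0, 0, 0], [0, -0.0017, 0.18, 0, 0, 0], [0, -0.0017, 0.18, 0, 0, 0]],
])

```text
clock: 12.02
tool_pos: [0.5262, -0.25, 0.0709]
orientation: [180.0, 0.1, -22.6]
force: [0.6, 0.4, 0.8]
opening: 0.0875
gripper_force: 0.0
```

send_rows([
  [[0, 0, 0, 0, 0, 0], [0, 0, 0, 0, 0, 0], [0, 0, 0, 0, 0, 0], [0, 0, 0, 0, 0, 0], [0, 0, 0, 0, 0, 0], [0, 0, 0, 0, 0, 0], [0, 0, 0, 0, 0, 0], [0, 0, 0, 0, 0, 0]],
], fingers=0)

```text
clock: 12.68
tool_pos: [0.5264, -0.2501, 0.0716]
orientation: [180.0, -0.0, -22.6]
force: [-0.9, -1.6, 2.4]
opening: 0.049
gripper_force: 30.0
```

```bash
python3 -c "
from go import *
go(.5266,-.2500,.071,-20)"
```

```text
at [ 0.5264 -0.2501  0.0716] [ 1.7999e+02 -1.0000e-02 -2.2600e+01] F [-0.93 -1.64  2.43] M [-0.42  0.39  0.03] op 0.049
cm [ 0.02 -0.02  0.06] deg [ 0.01 -0.01 -2.6 ]
```

In the tool's units: 30 degrees / 60 = 0.5.

send_rows([
  [[0, 0, 0, 0, 0, 0.0333], [0, 0, 0, 0, 0, 0.1], [0, 0, 0, 0, 0, 0.1667], [0, 0, 0, 0, 0, 0.2333], [0, 0, 0, 0, 0, 0.3], [0, 0, 0, 0, 0, 0.3667], [0, 0, 0, 0, 0, 0.4333], [0, 0, 0, 0, 0, 0.5]],
])

```text
clock: 13.35
tool_pos: [0.5265, -0.25, 0.0715]
orientation: [-180.0, -0.0, -52.8]
force: [-0.2, -0.1, 1.7]
opening: 0.0489
gripper_force: 30.0
```

```bash
cat > dot.py <<'E'
from ball import *
s=ctrl.snapshot('side');go(.5266,-.25,.071,-20)
# jaw white top & module dark base seen from scene/side: report jaw pixel motion
c=ctrl.snapshot('scene')
yd=np.array([np.cos(np.radians(70.4)),np.sin(np.radians(70.4))]);xd=np.array([yd[1],-yd[0]])
def prof(s,x,z,ys):
    P=[np.r_[np.array([.569,-.1305])+x*xd+y*yd,z] for y in ys]
    return np.array([s['img'][int(round(v)),int(round(u))] for u,v in (proj(s,p) for p in P)])
ys=np.arange(-.09,.0901,.004)
def show(n,s,x,z):
    p=prof(s,x,z,ys);print(n,x,' '.join(f'{int(1000*y)}:{int(a.max())}/{int(a.max())-int(a.min())}' for y,a in zip(ys,p)))
E
cat > look.py <<'E'
from dot import *
show('side',s,-.018,.048)
show('scene',c,.018,.048)
E
python3 look.py
```

```text
at [ 0.5265 -0.2499  0.0715] [-1.7999e+02 -2.0000e-02 -5.3060e+01] F [-0.77 -0.28  2.29] M [-0.15  0.32 -0.08] op 0.0487
cm [ 0.01 -0.    0.05] deg [-0.000e+00 -2.000e-02 -3.306e+01]
side -0.018 -90:128/16 -86:158/19 -81:135/20 -77:159/21 -73:162/19 -69:156/20 -65:163/20 -61:163/19 -57:162/11 -53:158/11 -49:120/19 -45:83/34 -41:84/24 -37:93/7 -33:93/8 -29:84/6 -25:89/12 -21:92/3 -17:90/9 -13:90/14 -9:94/16 -5:94/20 -1:96/17 2:101/23 6:102/21 10:101/23 14:99/23 18:104/23 22:106/28 26:111/27 30:111/32 34:113/26 38:114/25 42:112/25 46:114/60 50:120/68 54:120/69 58:122/70 62:133/61 66:137/52 70:239/11 74:255/0 78:255/0 82:255/0 86:255/0 90:255/0
scene 0.018 -90:87/64 -86:87/71 -81:89/70 -77:90/63 -73:92/23 -69:96/10 -65:126/3 -61:130/2 -57:130/3 -53:130/2 -49:130/3 -45:122/2 -41:70/1 -37:45/20 -33:59/48 -29:68/61 -25:70/62 -21:74/54 -17:71/55 -13:72/60 -9:68/68 -5:69/60 -1:67/67 2:69/69 6:66/66 10:69/66 14:69/66 18:68/65 22:70/62 26:71/71 30:70/66 34:89/89 38:95/95 42:67/50 46:47/14 50:39/7 54:27/10 58:28/7 62:92/11 66:176/21 70:178/20 74:135/5 78:251/1 82:254/0 86:254/0 90:255/1
```

In the tool's units: 30 degrees / 60 = 0.5.

send_rows([
  [[0, 0, 0, 0, 0, 0.0667], [0, 0, 0, 0, 0, 0.1333], [0, 0, 0, 0, 0, 0.2], [0, 0, 0, 0, 0, 0.2667], [0, 0, 0, 0, 0, 0.3333], [0, 0, 0, 0, 0, 0.4], [0, 0, 0, 0, 0, 0.45], [0, 0, 0, 0, 0, 0.5]],
])

```text
clock: 14.12
tool_pos: [0.5267, -0.2499, 0.0715]
orientation: [-180.0, -0.0, -82.6]
force: [-0.7, -0.2, 3.0]
opening: 0.0485
gripper_force: 30.0
```

```bash
python3 look.py
```

```text
at [ 0.5267 -0.2499  0.0715] [-1.7997e+02 -1.0000e-02 -8.2790e+01] F [-0.8   0.53  2.72] M [ 0.09  0.12 -0.03] op 0.0486
cm [0.01 0.01 0.05] deg [-2.000e-02 -3.000e-02 -6.279e+01]
side -0.018 -90:154/18 -86:156/18 -81:153/19 -77:151/17 -73:155/18 -69:156/19 -65:157/21 -61:154/17 -57:159/22 -53:156/21 -49:162/22 -45:161/20 -41:110/25 -37:89/30 -33:85/32 -29:91/36 -25:93/35 -21:90/37 -17:100/37 -13:104/30 -9:111/24 -5:150/15 -1:123/21 2:116/28 6:122/29 10:182/10 14:121/31 18:123/31 22:131/31 26:107/28 30:110/32 34:114/30 38:115/28 42:115/27 46:120/30 50:122/48 54:117/49 58:122/72 62:134/60 66:139/54 70:240/12 74:255/0 78:255/0 82:255/0 86:255/0 90:255/0
scene 0.018 -90:95/68 -86:94/71 -81:94/71 -77:92/58 -73:91/23 -69:93/9 -65:91/10 -61:103/9 -57:215/2 -53:245/1 -49:245/1 -45:246/2 -41:248/2 -37:241/2 -33:132/2 -29:70/30 -25:65/55 -21:67/62 -17:69/63 -13:71/62 -9:71/58 -5:66/57 -1:67/64 2:71/62 6:69/53 10:69/59 14:68/68 18:68/68 22:71/70 26:68/62 30:72/59 34:76/61 38:75/65 42:101/101 46:84/71 50:49/19 54:47/12 58:30/10 62:22/5 66:58/6 70:177/19 74:134/4 78:251/1 82:254/0 86:254/0 90:255/1
```

In the tool's units: 24 degrees / 60 = 0.4.

send_rows([
  [[0, 0, 0, 0, 0, 0.05], [0, 0, 0, 0, 0, 0.1], [0, 0, 0, 0, 0, 0.15], [0, 0, 0, 0, 0, 0.2], [0, 0, 0, 0, 0, 0.25], [0, 0, 0, 0, 0, 0.3], [0, 0, 0, 0, 0, 0.35], [0, 0, 0, 0, 0, 0.4]],
])

```text
clock: 14.88
tool_pos: [0.5268, -0.2499, 0.0715]
orientation: [-180.0, 0.0, -106.5]
force: [-0.2, 1.2, 3.0]
opening: 0.0487
gripper_force: 30.0
```

```bash
python3 look.py
```

```text
at [ 0.5268 -0.2499  0.0715] [-179.95    0.   -106.73] F [-0.1   0.27  2.72] M [ 0.12 -0.12  0.03] op 0.0489
cm [0.02 0.02 0.05] deg [-4.000e-02 -3.000e-02 -8.673e+01]
side -0.018 -90:146/19 -86:147/18 -81:146/20 -77:128/15 -73:124/12 -69:125/13 -65:158/7 -61:168/10 -57:141/14 -53:167/22 -49:166/23 -45:164/19 -41:172/20 -37:94/31 -33:83/38 -29:88/36 -25:108/23 -21:107/21 -17:112/21 -13:114/26 -9:111/25 -5:182/7 -1:137/22 2:114/26 6:118/25 10:118/30 14:122/32 18:122/32 22:126/33 26:129/34 30:125/37 34:127/34 38:126/39 42:131/40 46:123/52 50:136/44 54:133/42 58:138/46 62:139/48 66:136/56 70:243/11 74:255/0 78:255/0 82:255/0 86:255/0 90:255/0
scene 0.018 -90:97/73 -86:96/71 -81:93/70 -77:93/63 -73:111/28 -69:103/14 -65:101/11 -61:98/11 -57:108/12 -53:133/13 -49:189/11 -45:223/1 -41:245/1 -37:246/1 -33:247/1 -29:240/1 -25:127/6 -21:67/33 -17:64/56 -13:69/62 -9:67/63 -5:69/59 -1:69/67 2:68/52 6:69/63 10:71/60 14:69/57 18:70/69 22:72/61 26:69/61 30:68/68 34:70/61 38:70/56 42:68/62 46:77/76 50:106/104 54:78/74 58:52/22 62:40/6 66:28/8 70:28/8 74:112/1 78:250/0 82:254/0 86:254/0 90:255/1
```

In the tool's units: 24 degrees / 60 = 0.4.

send_rows([
  [[0, 0, 0, 0, 0, 0.05], [0, 0, 0, 0, 0, 0.1], [0, 0, 0, 0, 0, 0.15], [0, 0, 0, 0, 0, 0.2], [0, 0, 0, 0, 0, 0.25], [0, 0, 0, 0, 0, 0.3], [0, 0, 0, 0, 0, 0.35], [0, 0, 0, 0, 0, 0.4]],
])

```text
clock: 15.65
tool_pos: [0.5269, -0.2499, 0.0715]
orientation: [-179.9, 0.0, -130.5]
force: [1.3, 0.2, 3.3]
opening: 0.0489
gripper_force: 30.0
```

```bash
python3 look.py
```

```text
at [ 0.5269 -0.2499  0.0715] [-1.7995e+02  3.0000e-02 -1.3069e+02] F [1.09 0.54 3.06] M [ 0.09 -0.34 -0.04] op 0.0488
cm [0.03 0.02 0.05] deg [-6.0000e-02 -3.0000e-02 -1.1069e+02]
side -0.018 -90:166/21 -86:164/18 -81:148/22 -77:135/18 -73:132/17 -69:127/13 -65:123/13 -61:124/14 -57:162/9 -53:167/9 -49:163/12 -45:164/11 -41:170/9 -37:158/12 -33:159/13 -29:159/15 -25:162/13 -21:145/16 -17:115/25 -13:112/26 -9:108/29 -5:98/18 -1:94/13 2:97/27 6:99/51 10:104/50 14:107/56 18:115/41 22:127/33 26:150/21 30:170/18 34:126/45 38:128/39 42:131/42 46:132/44 50:137/43 54:133/44 58:137/43 62:132/56 66:129/56 70:159/28 74:255/0 78:255/0 82:255/0 86:255/0 90:255/0
scene 0.018 -90:95/68 -86:92/66 -81:92/69 -77:94/60 -73:105/22 -69:101/13 -65:101/11 -61:101/12 -57:107/12 -53:132/13 -49:174/21 -45:164/18 -41:144/16 -37:225/0 -33:246/2 -29:246/1 -25:247/1 -21:239/1 -17:122/8 -13:66/37 -9:60/37 -5:62/62 -1:70/60 2:68/65 6:70/66 10:66/63 14:69/60 18:72/56 22:69/65 26:69/62 30:71/60 34:68/64 38:70/66 42:67/64 46:70/59 50:68/65 54:75/75 58:108/108 62:81/76 66:55/23 70:31/3 74:110/2 78:250/1 82:254/0 86:254/0 90:255/1
```

In the tool's units: 8 degrees / 60 = 0.1333.

send_rows([
  [[0, 0, 0, 0, 0, 0.0333], [0, 0, 0, 0, 0, 0.0667], [0, 0, 0, 0, 0, 0.1], [0, 0, 0, 0, 0, 0.1333]],
])

```text
clock: 16.08
tool_pos: [0.527, -0.25, 0.0715]
orientation: [-179.9, 0.0, -138.4]
force: [1.2, -0.8, 3.5]
opening: 0.0484
gripper_force: 30.0
```

```bash
cat > m.py <<'E'
from dot import *
o=ctrl.get_obs();print('M',o['moment'].round(3),'tau6',o['tau'][5].round(3),'yaw',o['orientation'][2].round(2))
import cv2
def edge(s,x,z,lo,hi,rise):
    ys=np.arange(lo,hi,.0005);P=[proj(s,np.r_[np.array([.569,-.1305])+x*xd+y*yd,z]) for y in ys]
    P=np.array(P,np.float32);g=cv2.GaussianBlur(s['img'].max(2),(3,3),0).astype(np.float32)
    v=cv2.remap(g,P[None,:,0],P[None,:,1],cv2.INTER_LINEAR)[0];d=np.gradient(cv2.GaussianBlur(v[None],(9,1),0)[0])*(1 if rise else -1)
    return round(1000*ys[d.argmax()],1)
print('jaw edge',[edge(c,x,.048,-.035,.01,0) for x in(.015,.018,.02)],'teal far edge',[edge(c,x,.048,.05,.072,0) for x in(.01,.015,.018)])
E
python3 m.py
```

```text
at [ 0.5269 -0.25    0.0715] [-1.7995e+02  3.0000e-02 -1.3855e+02] F [ 2.23 -0.02  3.39] M [-0.02 -0.56  0.06] op 0.0488
cm [0.03 0.02 0.05] deg [-7.0000e-02 -3.0000e-02 -1.1855e+02]
M [-0.099 -0.556 -0.075] tau6 -0.476 yaw -138.41
jaw edge [np.float64(-17.0), np.float64(-17.0), np.float64(-16.0)] teal far edge [np.float64(64.5), np.float64(64.5), np.float64(65.0)]
```

In the tool's units: 3 degrees / 60 = 0.05.

send_rows([
  [[0, 0, 0, 0, 0, 0.025], [0, 0, 0, 0, 0, 0.05]],
])

```text
clock: 16.35
tool_pos: [0.527, -0.25, 0.0715]
orientation: [-179.9, 0.0, -141.4]
force: [1.9, 1.0, 3.6]
opening: 0.0487
gripper_force: 30.0
```

```bash
cat > n.py <<'E'
from plant import ctrl
o=ctrl.get_obs();print('first: M',o['moment'].round(3),'F',o['force'].round(2),'tau6',o['tau'][5].round(3),'yaw',o['orientation'][2].round(2))
import m
E
python3 n.py
```

```text
first: M [-0.041 -0.611  0.244] F [1.89 0.96 3.64] tau6 0.399 yaw -141.39
at [ 0.527  -0.25    0.0716] [-1.7995e+02  4.0000e-02 -1.4152e+02] F [2.22 0.46 3.21] M [-0.06 -0.69  0.09] op 0.0485
cm [0.03 0.02 0.06] deg [-8.0000e-02 -3.0000e-02 -1.2152e+02]
M [-0.109 -0.777 -0.009] tau6 -0.406 yaw -141.42
jaw edge [np.float64(-16.5), np.float64(-15.0), np.float64(-15.0)] teal far edge [np.float64(65.0), np.float64(64.5), np.float64(66.0)]
```

In the tool's units: 3 degrees / 60 = 0.05.

send_rows([
  [[0, 0, 0, 0, 0, 0.025], [0, 0, 0, 0, 0, 0.05]],
])

```text
clock: 16.62
tool_pos: [0.527, -0.25, 0.0715]
orientation: [-179.9, 0.0, -144.4]
force: [1.6, -0.4, 2.6]
opening: 0.0487
gripper_force: 30.0
```

```bash
python3 n.py
```

```text
first: M [-0.151 -0.727  0.246] F [ 1.62 -0.35  2.64] tau6 0.356 yaw -144.43
at [ 0.527  -0.25    0.0716] [-1.7995e+02  4.0000e-02 -1.4455e+02] F [ 1.55 -0.27  2.64] M [-0.21 -0.89  0.13] op 0.0488
cm [0.03 0.02 0.06] deg [-8.0000e-02 -3.0000e-02 -1.2455e+02]
M [-0.22  -0.956  0.04 ] tau6 -0.443 yaw -144.44
jaw edge [np.float64(-15.5), np.float64(-14.0), np.float64(-14.5)] teal far edge [np.float64(65.0), np.float64(65.5), np.float64(66.5)]
```

In the tool's units: 3 degrees / 60 = 0.05.

send_rows([
  [[0, 0, 0, 0, 0, 0.025], [0, 0, 0, 0, 0, 0.05]],
])

```text
clock: 16.88
tool_pos: [0.527, -0.25, 0.0715]
orientation: [-179.9, 0.0, -147.4]
force: [2.2, -1.2, 3.0]
opening: 0.0488
gripper_force: 30.0
```

```bash
python3 n.py
```

```text
first: M [-0.254 -1.017  0.336] F [ 2.2  -1.19  3.01] tau6 0.254 yaw -147.44
at [ 0.527  -0.25    0.0715] [-1.7995e+02  4.0000e-02 -1.4757e+02] F [ 3.28 -0.83  2.23] M [-0.22 -0.98  0.22] op 0.0487
cm [0.03 0.02 0.05] deg [-7.0000e-02 -3.0000e-02 -1.2757e+02]
M [-0.263 -1.119  0.125] tau6 -0.537 yaw -147.45
jaw edge [np.float64(-15.0), np.float64(-14.0), np.float64(-12.5)] teal far edge [np.float64(65.5), np.float64(65.0), np.float64(66.5)]
```

Moment is rising and the module has stopped moving, so it has met the stop. A little more.

In the tool's units: 2.4 degrees / 60 = 0.04.

send_rows([
  [[0, 0, 0, 0, 0, 0.02], [0, 0, 0, 0, 0, 0.04]],
])

```text
clock: 17.15
tool_pos: [0.527, -0.25, 0.0715]
orientation: [-180.0, 0.0, -150.0]
force: [4.1, -1.7, 3.6]
opening: 0.0488
gripper_force: 30.0
```

```bash
python3 n.py
```

```text
first: M [-0.385 -1.332  0.449] F [ 4.15 -1.74  3.59] tau6 0.133 yaw -149.98
at [ 0.527  -0.25    0.0715] [-1.7995e+02  4.0000e-02 -1.5010e+02] F [ 3.86 -0.98  3.81] M [-0.46 -1.51  0.3 ] op 0.049
cm [0.03 0.02 0.05] deg [-7.000e-02 -3.000e-02 -1.301e+02]
M [-0.47  -1.492  0.219] tau6 -0.539 yaw -150.0
jaw edge [np.float64(-13.5), np.float64(-13.5), np.float64(-12.0)] teal far edge [np.float64(65.0), np.float64(65.0), np.float64(66.5)]
```

About 14 N clamp. Releasing and retreating.

send_rows([
  [[0, 0, 0, 0, 0, 0], [0, 0, 0, 0, 0, 0], [0, 0, 0, 0, 0, 0], [0, 0, 0, 0, 0, 0], [0, 0, 0, 0, 0, 0], [0, 0, 0, 0, 0, 0], [0, 0, 0, 0, 0, 0], [0, 0, 0, 0, 0, 0]],
], fingers=1)

```text
clock: 17.92
tool_pos: [0.5262, -0.2499, 0.0712]
orientation: [180.0, -0.0, -150.0]
force: [-0.9, 0.2, 0.2]
opening: 0.0873
gripper_force: 0.0
```

send_rows([
  [[0, 0, -0.0167, 0, 0, 0], [0, 0, -0.05, 0, 0, 0], [0, 0, -0.1, 0, 0, 0], [0, 0, -0.15, 0, 0, 0], [0, 0, -0.2, 0, 0, 0], [0, 0, -0.2333, 0, 0, 0], [0, 0, -0.2333, 0, 0, 0], [0, 0, -0.2333, 0, 0, 0]],
])

```text
clock: 18.58
tool_pos: [0.527, -0.25, 0.2135]
orientation: [-179.9, 0.2, -150.0]
force: [0.3, -0.2, -0.9]
opening: 0.0876
gripper_force: 0.0
```

```bash
python3 m.py
python3 - <<'E'
from h import *
import pickle
S=pickle.load(open('s0.pkl','rb'))['scene']
s=ctrl.snapshot('scene')
for n,i in(('before',S),('now',s)):
  print(n,[(st[:4].tolist()) for m,st,c in blobs(i['img'],(75,80,60),(95,255,255),150) if st[4]<3000],[st[:4].tolist() for m,st,c in blobs(i['img'],(0,180,80),(4,255,255),60)])
E
```

```text
at [ 0.5262 -0.2497  0.2119] [-1.7998e+02  6.0000e-02 -1.5001e+02] F [-0.27 -0.4  -1.14] M [ 0. -0. -0.] op 0.0874
cm [-0.   -0.03 14.09] deg [-8.0000e-02  1.0000e-02 -1.3001e+02]
M [-0.045 -0.086  0.02 ] tau6 0.001 yaw -150.01
jaw edge [np.float64(-15.5), np.float64(-14.0), np.float64(-14.0)] teal far edge [np.float64(65.0), np.float64(65.0), np.float64(66.5)]
before [[230, 117, 77, 42], [330, 236, 32, 32], [337, 286, 14, 21]] [[165, 141, 18, 17], [308, 180, 24, 30], [284, 281, 11, 11]]
now [[197, 178, 30, 33], [337, 286, 14, 21]] [[165, 141, 18, 17], [308, 180, 24, 29], [284, 281, 11, 11]]
```

```bash
python3 -c "
from plant import ctrl
print(ctrl.close_job())"
```

```text
the job is handed in; nothing more can be done
None
```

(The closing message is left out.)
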